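# Press the hinge pin into the peg basket with the bar clamp

## Task

The steel hinge pin of the peg basket's flap sticks out: pump the clamp's trigger until the jaw has pushed the pin fully home, and stop as soon as you feel it seat, because the plastic cracks at about 30 newtons on the pin. Let the clamp do it: do not push the pin, or before it is home the jaw, by hand. Then press the release lever right down, slide the jaw all the way back to the clamp's housing, let go, and leave everything else where it is.

Things in the scene. Friction and masses are not known exactly. Their poses are not given: they have to be found in the camera images.
- clamp: bar clamp with its grey housing (50 x 75 mm, top 122 mm above the bench, trigger pivot cheeks to 163 mm) bolted on a plywood board 210 x 500 x 18 mm that is fixed to the bench. Origin: on the bench, below the clamp's bar. Its y axis is the line along which the jaw advances (from housing towards basket, bar axis 100 mm above the bench); x away from the robot, z up. Housing at y -88 to -12 mm, steel anvil behind the basket at y 278 to 302 mm
- basket_mid (a point): centre of the top of the shut flap of the white plastic peg basket (115 x 158 mm, 80 mm tall), which is fixed on the board against the anvil, with its hinge knuckles on the clamp's bar line
- jaw_face: rubber face of the moving jaw, 36 wide x 44 tall x 6 mm, slightly springy (about 25 N per mm). Origin coincides with the clamp's when the jaw is home
- face_mid (a point): centre of the rubber face's front, which meets the pin head; 25 mm along the clamp's y from the clamp's origin with the jaw home
- post_mid (a point): upright black post on top of the jaw, the grip for sliding it: 22 mm across (clamp x) by 14 mm (clamp y), from 125 to 170 mm above the bench; this point is its centre at 150 mm, and lies 10 mm along the clamp's y from the clamp's origin with the jaw home. Pinch it from above along the clamp's x
- jaw: the moving jaw with its toothed bar and rubber face; origin coincides with the clamp's when the jaw is fully back home against its stop at the housing, and moves up to 100 mm along the clamp's y; it starts 8 to 22 mm advanced and touches a fully seated pin at about 86 mm. The clamp's ratchet (teeth 8 mm apart) lets it go forward only, until the release lever is down; then it slides either way with about 2 N of friction and stays where it is left
- pin: steel hinge pin with a head disc 18 mm wide, 6 mm thick, sliding along the clamp's y; origin at the head's middle, 114 mm along the clamp's y from the clamp's origin when fully home (it then stops hard); it starts 16 to 36 mm nearer to the jaw. Pushing it in takes about 7 N and it stays where it is
- pin_head (a point): centre of the pin head's face towards the jaw, 100 mm above the bench; 111 mm along the clamp's y from the clamp's origin when the pin is fully home
- trigger (a joint): trigger angle, rad: 0 = up (springs back there when let go), 0.38 = fully down on its stop. It is hinged about the clamp's x at y -30 mm, 155 mm above the bench, and runs 119 mm to -y. A down stroke advances the jaw 55 mm per rad once a tooth is caught, a full stroke 13 to 20 mm; on the up stroke the jaw stays. At the pad it takes about 2 to 3 N to move, about 4 N more while the pin slides, and the force on the pin is about 2.2 times what is added at the pad
- trigger_pad (a point): centre of the top of the trigger's pad, 32 x 34 mm, about 178 mm above the bench when up and 46 mm lower when down; press it straight down from above with closed fingers
- lever (a joint): release lever angle, rad: 0 = up (ratchet works), 0.5 = down on its stop (jaw free; free from about 0.36). Takes about 4 to 8 N at its pad, stays where it is left
- lever_pad (a point): centre of the top of the release lever's steel pad, 26 x 28 mm, on the housing's side towards the robot, 74 mm to the clamp's -x; about 115 mm above the bench when up and 22 mm lower when down; press it straight down from above
- peg1: a plastic clothespin 72 x 11 x 15 mm, lying on the clamp's board; leave it
- peg2: a second such clothespin on the board; leave it
- peg3: a third clothespin, on the bench; leave it
- peg4: a fourth clothespin, on the bench; leave it
- jar: small clear jar, 58 mm wide, 70 mm tall, on the clamp's board beside the housing; leave it; origin under its centre
- dish: open steel soap dish 85 x 125 x 24 mm on the bench; leave it
- brush: handled plastic brush on the bench; leave it

How it is judged:
On the way, in this order (a step that is already met when the one before it is completed fails the run):
1. the pin is fully home (y of pin_head in the frame of clamp above 0.1095 m), for 0.1 s.
2. the release lever is pressed down (value of joint lever above 0.38 rad), for 0.1 s.
At the end, for the whole second after the job is handed in: the pin is home to 2 mm, the jaw is back home to 4 mm and at rest (y of pin_head in the frame of clamp above 0.109 m and y of post_mid in the frame of clamp below 0.014 m and linear speed of jaw below 0.01 m/s); the robot touches nothing.
It fails at once if the jaw presses the pin with more than 30 N (contact force between jaw_face and pin above 30 N).
It fails at once if the robot pushes the pin (contact force between any of the fingers, the arm and pin above 2 N).
It fails at once if the robot pushes the jaw before the pin is home (y of pin_head in the frame of clamp below 0.108 m and contact force between any of the fingers, the arm and jaw above 2 N).
It fails at once if a bystander is moved by more than 30 mm (distance of any of peg1, peg2, peg3, peg4, jar, dish, brush from where it was at the start of the episode above 0.03 m).
It also fails if it takes over 62 s, if anything falls off the work surface, if the arm or the gripper's body presses on something with over 40 N, if the wrist force passes 120 N, or if a joint passes its speed limit or range.

## Robot

A 7-joint arm with a two-finger parallel gripper is mounted at the origin on the work surface. World frame = base frame: x ahead of the robot, y to its left, z up, the work surface at z = 0. Lengths are in m, angles in rad, forces in N, time in s.
With the tool pointing down it reaches from about 0.425 to 1.025 m from the base axis. Payload 9.4 kg.
Tool frame: the origin (TCP) lies between the finger pads; the fingertips stand 11 mm ahead of it and the grasp point (between the pads) lies 8 mm behind it; z points along the fingers, y is the direction in which the jaws open and shut (so a half turn about z gives the same grasp; the last joint's range is limited). The gripper opens to 93 mm and grips with 3 to 60 N. Pads are 15 mm wide; open, the fingers measure 128 mm over their backs; the gripper's body (75 mm by 188 mm) begins 65 mm behind the grasp point.
Start: joints at [-1.355, 0.599, -0.003, 1.599, 0.002, 0.943, -0.08], TCP at [0.209, 0.694, 0.197] pointing down, gripper open.
Joint ranges: [-2.57, 2.57], [-0.35, 1.97], [-1.29, 1.29], [0.11, 2.56], [-1.05, 4.19], [0.11, 1.86], [-2.63, 2.63]. Speed limits (rad/s): [2.22, 2.22, 3.01, 3.01, 3.14, 3.14, 3.14].

## Interface

Orientations are given as a unit quaternion [w, x, y, z].
In Python, from plant import r gives the robot as it stands. The module is installed in compiled form; this text tells all that it offers.
- The arm moves only by the tool play_rows, never from a script. Its arguments are lists of equal length, an entry for each row: "fingers": the opening, from -1 (shut) to 1 (fully open); "slide": the shift along the tool's x, y, z in cm, a list of three; "twist": the turn, a rotation vector about the tool's x, y, z in rad, a list of three. In form: {"fingers": [fingers, ...], "slide": [[tx, ty, tz], ...], "twist": [[ax, ay, az], ...]}. A call has 1 to 5 rows; each row is the pose to reach, as a shift and turn from the pose commanded when the call began, along the tool's axes at that moment; what a row does not reach only later rows make up. A row lasts 1/12 s, in which the tool goes at most 41.7 mm and 7.16 degrees, less where a joint would pass 70% of its speed; a pose out of reach is approached as far as the arm can. A call with a gripper value outside its range is refused whole. The fingers move at their own pace and stop on an object; the grip force is fixed at half the most. Time passes only in rows, so rows that repeat a pose let the fingers close. It gives the time, the measured TCP pose, the force and the opening at its end, in the units of the state.
- r.read_state(): the state, without advancing time (a new reading comes with each control period).
- r.read_camera(name): name is "scene" or "top"; returns (picture, depth): 480x640x3 uint8, red, green, blue; 480x640 float32, m along the optical axis (not along the pixel's ray), 0 where there is no reading.
- r.camera_model(name): a dict with "fov_y" (degrees; the focal length in pixels is half the picture's height over the tangent of half this angle, whatever the lens; pixels are square), "cx", "cy" (the principal point, pixels), "R" (3x3) and "t" (3): a world point X has camera coordinates R X + t. Camera axes: x right, y down, z forward; pixel columns grow to the right and rows downward; lengths in m; the calibration is good to about 2 mm. A picture is of the moment at which its call begins. camera_model takes no time and is no camera call.
- r.close_job(): hands the job in, once; it reports no verdict.
Trained networks look in the newest picture that a camera, given by its name, has taken for a name from the list of things; names that differ only in an ending like _2 or _b are one class to them, and where a whole thing is asked for, a point or a joint stands for the part that bears it (a point fixed in the world has none). Each returns a list of dicts, best first, with "confidence" (0 to 1); they miss things now and then, are a little off and sometimes report something else, mostly with a low value. They report only what shows in the picture. A call takes as long as a camera call.
- r.spot_in(camera, name): "centre" ([column, row] in pixels, amid what is visible of it).
- r.pinpoint(camera, name): "centre" ([column, row] in pixels: a listed point, or the origin of a listed thing).
The state is a dict: "clock": time; "q": joint angles; "dq": joint speeds; "tau": joint torques, N m; "tool_pos": TCP position; "eef_rot": TCP orientation; "contact_force": force on the tool from outside, world axes, zero at the start; "ft_torque": the same for the moment, N m; "width": finger opening in m.
Only numpy, scipy, OpenCV 4.12 (cv2) and the standard library are available. Lean on these libraries where they do the work, as an engineer would, in place of code of your own. Each camera call takes 0.05 s, during which the arm holds its last target. There are 200 camera calls.

## Working session

There is one attempt and no reset: what is moved stays moved. The work goes in short steps, Python scripts to look and compute and a tool call to move; the robot and the scene stay as the last step left them, time stands still between calls to the robot, and variables do not carry over. Pictures are saved under pics/ and viewed, about 8 in all and at most 12, crops included, and the job is handed in when it is done.

Besides the shell and the picture viewer there is one more tool, called after ">>>" as a command line: name --argument value ..., lists and objects as JSON in quotes. play_rows: Moves the arm, as the interface text tells. Its arguments: {"type":"object","properties":{"fingers":{"type":"array"},"slide":{"type":"array"},"twist":{"type":"array"}},"required":["fingers","slide","twist"]}

```bash
mkdir -p pics
cat > h.py <<'E'
import numpy as np, cv2
from plant import r
def ray(cam,px):
    m=r.camera_model(cam); f=240/np.tan(np.radians(m["fov_y"])/2)
    R=np.array(m["R"]);t=np.array(m["t"])
    return -R.T@t, R.T@np.array([(px[0]-m["cx"])/f,(px[1]-m["cy"])/f,1])
def at_z(cam,px,z):
    o,d=ray(cam,px); return o+d*(z-o[2])/d[2]
def at_depth(cam,px,dep):
    o,d=ray(cam,px); return o+d*dep
def proj(cam,X):
    m=r.camera_model(cam); f=240/np.tan(np.radians(m["fov_y"])/2)
    c=np.array(m["R"])@X+np.array(m["t"]); return [m["cx"]+f*c[0]/c[2],m["cy"]+f*c[1]/c[2]]
def tri(p1,p2):
    a,u=ray("scene",p1);b,v=ray("top",p2)
    s=np.linalg.lstsq(np.c_[u,-v],b-a,rcond=None)[0]
    return (a+u*s[0]+b+v*s[1])/2, np.linalg.norm(a+u*s[0]-b-v*s[1])
E
python3 - <<'E'
from h import *
np.set_printoptions(precision=4,suppress=True)
for c in("scene","top"):
    im,d=r.read_camera(c); cv2.imwrite(f"pics/{c}0.png",im[:,:,::-1]); np.save(c+"0.npy",d)
    m=r.camera_model(c); print(c,ray(c,[320,240]))
Z=dict(clamp=0,basket_mid=None,face_mid=.1,post_mid=.15,pin_head=.1,trigger_pad=.178,lever_pad=.115,jar=0)
for n,z in Z.items():
    for c in("scene","top"):
        L=r.pinpoint(c,n)[:2]
        for e in L: print(n,c,np.array(e["centre"]),round(e["confidence"],2), at_z(c,e["centre"],z) if z is not None else "")
s=r.read_state();print({k:np.array(v) for k,v in s.items()})
E
```

```text
scene (array([ 1.1691, -0.3073,  0.7373]), array([-0.6371,  0.3545, -0.6847]))
top (array([0.3037, 0.027 , 1.6283]), array([ 0.1503, -0.005 , -0.9886]))
clamp scene [324.3 262.2] 0.87 [0.5541 0.0456 0.    ]
basket_mid scene [417.8 231.9] 0.68 
basket_mid top [250.9 200.6] 0.94 
face_mid scene [341.1 227.8] 0.59 [0.5653 0.0821 0.1   ]
face_mid top [284.9 226.2] 0.51 [0.5782 0.1192 0.1   ]
face_mid top [298.9 227.2] 0.41 [0.5745 0.079  0.1   ]
post_mid scene [331.9 211.6] 0.76 [0.5589 0.0618 0.15  ]
post_mid top [305.3 228.5] 0.82 [0.5616 0.0596 0.15  ]
pin_head scene [359.7 224.8] 0.61 [0.5775 0.123  0.1   ]
pin_head top [286.7 228. ] 0.5 [0.5729 0.1141 0.1   ]
trigger_pad scene [252.6 217.9] 0.95 [ 0.5256 -0.102   0.178 ]
trigger_pad scene [339.1 224.7] 0.36 [0.6295 0.0359 0.178 ]
trigger_pad top [365.1 233.3] 0.64 [ 0.5401 -0.1034  0.178 ]
trigger_pad top [307.7 203.8] 0.45 [0.6253 0.0512 0.178 ]
lever_pad scene [300.9 209.9] 0.4 [0.4822 0.0265 0.115 ]
lever_pad top [316.6 263.4] 0.59 [0.4674 0.0302 0.115 ]
jar scene [287. 300.] 0.92 [ 0.6113 -0.0801  0.    ]
jar scene [142.6 286.5] 0.58 [ 0.4163 -0.3415  0.    ]
jar top [354.1 216. ] 0.88 [ 0.6236 -0.0875  0.    ]
jar top [311.3 237.9] 0.51 [0.5583 0.0451 0.    ]
{'clock': array(0.9), 'q': array([-1.3547,  0.5993, -0.0025,  1.5994,  0.0018,  0.9429, -0.0798]), 'dq': array([ 0.0001,  0.0011,  0.0019,  0.0011,  0.0003, -0.0023, -0.0003]), 'tau': array([  0.0012, -76.4811,   1.4969, -25.271 ,  -0.0524,   0.0102,
         0.    ]), 'tool_pos': array([0.2093, 0.6941, 0.1967]), 'eef_rot': array([0.    , 0.1459, 0.9893, 0.    ]), 'contact_force': array([0.4557, 0.1186, 1.4475]), 'ft_torque': array([-0.0083,  0.0054, -0.0042]), 'width': array(0.093)}
```

View pics/scene0.png

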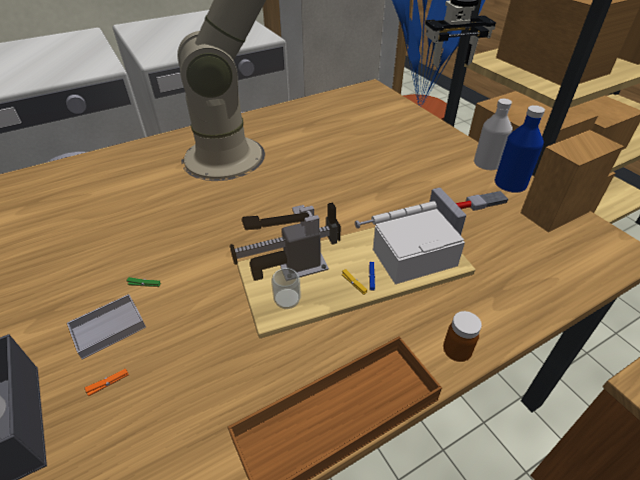

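View pics/top0.png

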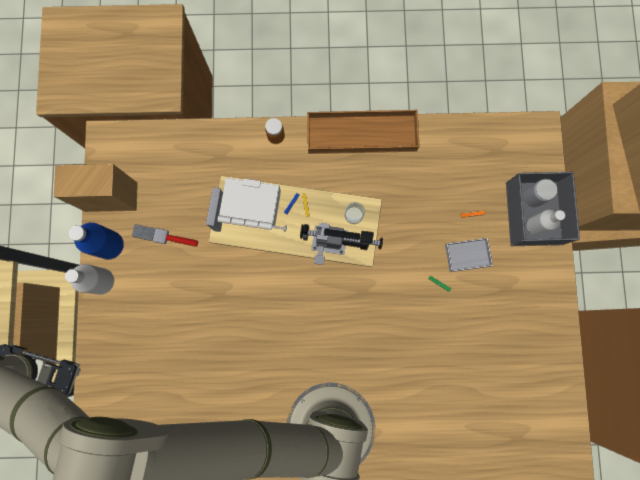

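Run:
```python
from h import *
np.set_printoptions(precision=4,suppress=True)
for c,ps in dict(scene=[(252,218),(332,207),(301,210),(287,268),(360,225),(418,232)],top=[(365,233),(305,228),(317,263),(251,201),(287,228)]).items():
    d=np.load(c+"0.npy")
    for p in ps:
        w=d[p[1]-2:p[1]+3,p[0]-2:p[0]+3]; print(c,p,at_depth(c,p,np.median(w[w>0])))
```

```text
scene (252, 218) [ 0.5254 -0.1032  0.1781]
scene (332, 207) [0.5672 0.0569 0.1703]
scene (301, 210) [0.535  0.001  0.1626]
scene (287, 268) [ 0.5993 -0.0686  0.0831]
scene (360, 225) [0.5779 0.1236 0.0995]
scene (418, 232) [0.6601 0.2202 0.099 ]
top (365, 233) [ 0.541  -0.1033  0.1774]
top (305, 228) [0.5596 0.06   0.1695]
top (317, 263) [0.4686 0.0291 0.1137]
top (251, 201) [0.6549 0.2168 0.0974]
top (287, 228) [0.5868 0.1177 0.0208]
```

Run:
```python
from h import *
np.set_printoptions(precision=4,suppress=True)
P=[at_z("top",p,.018) for p in [(222,177),(210,241),(374,265),(382,199)]]
P2=[at_z("scene",p,.018) for p in [(474,268),(261,334)]]
for p in P+P2: print(p)
for a,b in((P[3],P[0]),(P[2],P[1]),(P2[1],P2[0])):
    v=b-a;print("yaw",np.degrees(np.arctan2(-v[0],v[1])),np.linalg.norm(v))
im=cv2.imread("pics/top0.png")[170:280,200:390];a=cv2.resize(im,(780,452),interpolation=cv2.INTER_CUBIC);cv2.imwrite("pics/c1.png",a)
im=cv2.imread("pics/scene0.png")[180:320,225:425];a=cv2.resize(im,(800,560),interpolation=cv2.INTER_CUBIC);cv2.imwrite("pics/c2.png",a)
```

```text
[0.7503 0.3155 0.018 ]
[0.5523 0.3504 0.018 ]
[ 0.4695 -0.1412  0.018 ]
[ 0.6711 -0.1729  0.018 ]
[0.7532 0.3188 0.018 ]
[ 0.6754 -0.1674  0.018 ]
yaw -9.21269583986718 0.49485284830756404
yaw -9.556683789484229 0.49857476991232796
yaw -9.098599452705653 0.492338432667724
```

View pics/c1.png

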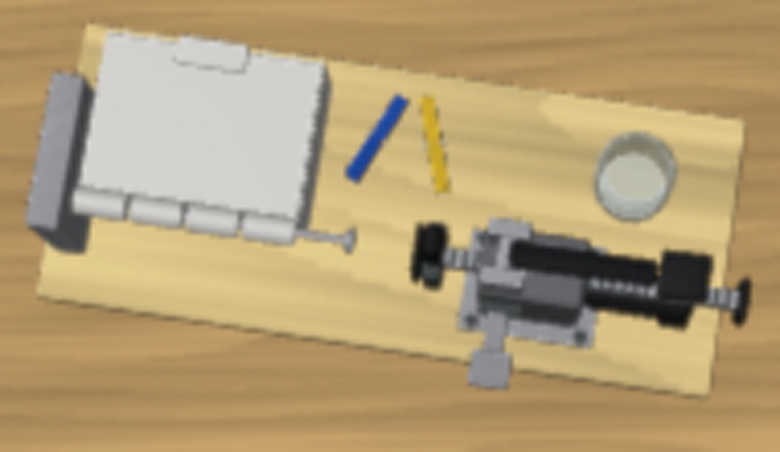

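View pics/c2.png

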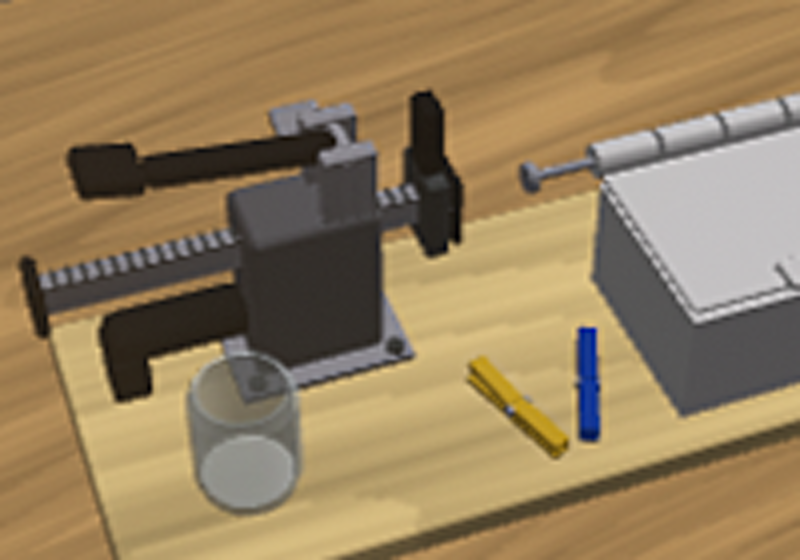

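```bash
cat >> h.py <<'E'
from scipy.spatial.transform import Rotation as Ro
def plan(wps, start=None):
    """wps: (xyz, yaw_deg of tool y axis). prints shift cm (tool axes at the call's start) and twist"""
    s=r.read_state()
    q=s["eef_rot"]; R=Ro.from_quat([q[1],q[2],q[3],q[0]]); p=np.array(s["tool_pos"])
    if start is not None: p,R=start
    for t,yaw in wps:
        y=np.radians(yaw); Y=np.array([np.cos(y),np.sin(y),0]); Z=np.array([0,0,-1.]); X=np.cross(Y,Z)
        R2=Ro.from_matrix(np.c_[X,Y,Z])
        print("slide",np.round(R.inv().apply(np.array(t)-p)*100,2),"twist",np.round((R.inv()*R2).as_rotvec(),3))
        p,R=np.array(t),R2
E
python3 - <<'E'
from h import *
np.set_printoptions(precision=4,suppress=True)
print("pad",at_z("top",(367.1,236.7),.178),at_z("scene",(251,218),.178))
print("lever",at_z("top",(319.4,259.5),.115),"scene",at_z("scene",(225+297/4,180+108/4),.115))
print("post top",at_z("top",(305.2,226.5),.17),at_z("scene",(225+426/4,180+97/4),.17))
print("pinhead",at_z("top",(285,228.4),.1),at_z("scene",(357.3,224),.1))
a=np.array([.2093,.6941,.225]);b=np.array([.531,-.106,.215])
plan([(a+(b-a)*k/5,73.2-82.5*k/5) for k in range(1,6)])
E
```

```text
pad [ 0.5306 -0.1086  0.178 ] [ 0.5243 -0.1049  0.178 ]
lever [0.4782 0.0221 0.115 ] scene [0.471  0.0281 0.115 ]
post top [0.5637 0.0593 0.17  ] [0.5585 0.0609 0.17  ]
pinhead [0.5718 0.119  0.1   ] [0.5725 0.1199 0.1   ]
slide [-10.78 -13.47  -2.63] twist [0.    0.    0.288]
slide [-14.16  -9.84   0.2 ] twist [0.    0.    0.288]
slide [-16.38  -5.41   0.2 ] twist [0.    0.    0.288]
slide [-17.24  -0.54   0.2 ] twist [0.    0.    0.288]
slide [-16.68   4.38   0.2 ] twist [0.    0.    0.288]
```

>>> play_rows --fingers '[-1, -1, -1, -1, -1]' --slide '[[-2.2, -2.7, -0.5], [-4.3, -5.4, -1.0], [-6.5, -8.1, -1.6], [-8.6, -10.8, -2.1], [-10.8, -13.5, -2.6]]' --twist '[[0, 0, 0.058], [0, 0, 0.115], [0, 0, 0.173], [0, 0, 0.23], [0, 0, 0.288]]'

```text
clock: 1.32
tool_pos: [0.274, 0.5323, 0.223]
eef_rot: [-0.0, 0.288, 0.958, 0.0]
contact_force: [0.0, 0.1, -0.1]
width: 0.0646
```

>>> play_rows --fingers '[-1, -1, -1, -1, -1]' --slide '[[-2.8, -2.0, 0], [-5.7, -3.9, 0.1], [-8.5, -5.9, 0.1], [-11.3, -7.9, 0.2], [-14.2, -9.8, 0.2]]' --twist '[[0, 0, 0.058], [0, 0, 0.115], [0, 0, 0.173], [0, 0, 0.23], [0, 0, 0.288]]'

```text
clock: 1.73
tool_pos: [0.3388, 0.3723, 0.2209]
eef_rot: [-0.0, 0.422, 0.907, 0.0]
contact_force: [1.2, -0.1, -1.2]
width: 0.0309
```

>>> play_rows --fingers '[-1, -1, -1, -1, -1]' --slide '[[-3.3, -1.1, 0], [-6.6, -2.2, 0.1], [-9.8, -3.2, 0.1], [-13.1, -4.3, 0.2], [-16.4, -5.4, 0.2]]' --twist '[[0, 0, 0.058], [0, 0, 0.115], [0, 0, 0.173], [0, 0, 0.23], [0, 0, 0.288]]'

```text
clock: 2.15
tool_pos: [0.4037, 0.2124, 0.219]
eef_rot: [0.0, 0.548, 0.837, 0.0]
contact_force: [0.3, 0.7, -0.4]
width: 0.0011
```

>>> play_rows --fingers '[-1, -1, -1, -1, -1]' --slide '[[-3.4, -0.1, 0], [-6.9, -0.2, 0.1], [-10.3, -0.3, 0.1], [-13.8, -0.4, 0.2], [-17.2, -0.5, 0.2]]' --twist '[[0, 0, 0.058], [0, 0, 0.115], [0, 0, 0.173], [0, 0, 0.23], [0, 0, 0.288]]'

```text
clock: 2.57
tool_pos: [0.4684, 0.0526, 0.217]
eef_rot: [0.0, 0.662, 0.749, 0.0]
contact_force: [0.2, 0.3, -0.1]
width: 0.0006
```

>>> play_rows --fingers '[-1, -1, -1, -1, -1]' --slide '[[-3.3, 0.9, 0], [-6.7, 1.8, 0.1], [-10.0, 2.6, 0.1], [-13.3, 3.5, 0.2], [-16.7, 4.4, 0.2]]' --twist '[[0, 0, 0.058], [0, 0, 0.115], [0, 0, 0.173], [0, 0, 0.23], [0, 0, 0.288]]'

```text
clock: 2.98
tool_pos: [0.533, -0.1073, 0.2149]
eef_rot: [0.0, 0.763, 0.647, 0.0]
contact_force: [-0.6, 0.9, -0.1]
width: 0.0007
```

>>> play_rows --fingers '[-1, -1]' --slide '[[0, 0, 0], [0, 0, 0]]' --twist '[[0, 0, 0], [0, 0, 0]]'

```text
clock: 3.15
tool_pos: [0.5329, -0.1079, 0.2147]
eef_rot: [0.0, 0.763, 0.646, -0.0]
contact_force: [-0.8, 0.5, -0.3]
width: 0.0004
```

Run:
```python
from h import *
np.set_printoptions(precision=4,suppress=True)
im,d=r.read_camera("scene")
a=cv2.resize(im[130:330,200:440,::-1],(720,600),interpolation=cv2.INTER_CUBIC);cv2.imwrite("pics/s2.png",a)
s=r.read_state();print(s["tool_pos"],s["eef_rot"],s["contact_force"],s["width"])
plan([((.531,-.106,.195),-9.3)])
```

```text
[ 0.5324 -0.1062  0.2146] [-0.0002  0.7623  0.6473 -0.0001] [0.7    0.1047 0.686 ] 0.00023654605119818767
slide [-0.01 -0.14  1.96] twist [-0.    -0.    -0.001]
```

View pics/s2.png

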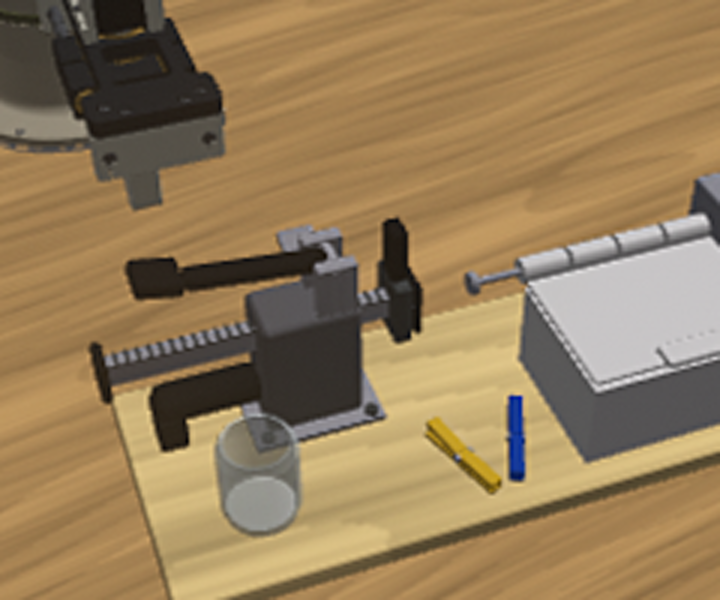

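>>> play_rows --fingers '[-1, -1, -1, -1, -1]' --slide '[[0, -0.1, 2.0], [0, -0.1, 3.2], [0, -0.1, 4.4], [0, -0.1, 5.6], [0, -0.1, 6.8]]' --twist '[[0, 0, 0], [0, 0, 0], [0, 0, 0], [0, 0, 0], [0, 0, 0]]'

```text
clock: 3.62
tool_pos: [0.5314, -0.1041, 0.1465]
eef_rot: [-0.0, 0.761, 0.649, 0.0]
contact_force: [-1.2, -2.0, 4.6]
width: 0.0002
```

>>> play_rows --fingers '[-1, -1]' --slide '[[0, 0, 0], [0, 0, 0]]' --twist '[[0, 0, 0], [0, 0, 0]]'

```text
clock: 3.78
tool_pos: [0.531, -0.1041, 0.1467]
eef_rot: [-0.001, 0.761, 0.648, -0.0]
contact_force: [-0.1, 1.5, 1.9]
width: 0.0006
```

Run:
```python
from h import *
np.set_printoptions(precision=4,suppress=True)
im,d=r.read_camera("scene")
a=cv2.resize(im[130:330,200:440,::-1],(720,600),interpolation=cv2.INTER_CUBIC);cv2.imwrite("pics/s3.png",a)
s=r.read_state();print(s["tool_pos"],s["contact_force"])
for n,z in dict(post_mid=.15,face_mid=.1,pin_head=.1).items(): print(n,[(np.array(e["centre"]),at_z("scene",e["centre"],z),e["confidence"]) for e in r.pinpoint("scene",n)[:2]])
```

```text
[ 0.5313 -0.1043  0.1471] [-0.5698  2.3225  0.9478]
post_mid [(array([333.4, 208.8]), array([0.5524, 0.0694, 0.15  ]), 0.71)]
face_mid [(array([339.5, 226.8]), array([0.5607, 0.0808, 0.1   ]), 0.48)]
pin_head [(array([357.1, 223.9]), array([0.572 , 0.1197, 0.1   ]), 0.65)]
```

View pics/s3.png

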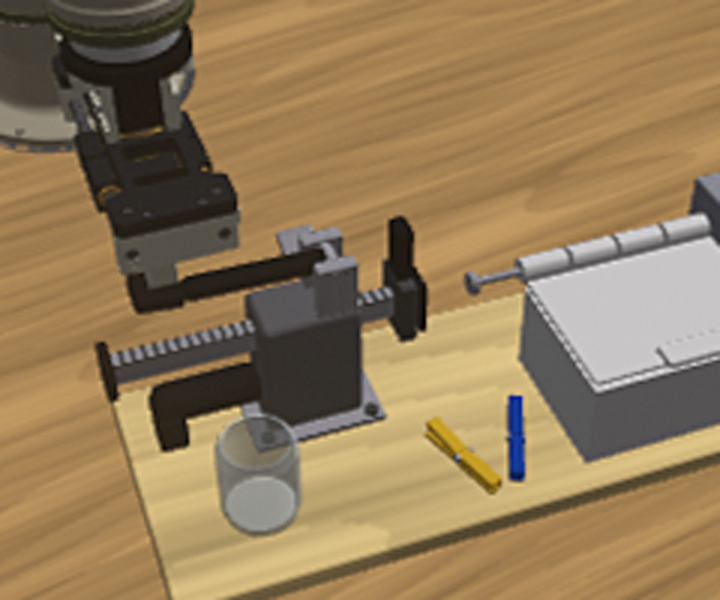

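Run:
```python
from h import *
np.set_printoptions(precision=4,suppress=True)
d0=np.load("scene0.npy");_,d=r.read_camera("scene");np.save("s3.npy",d)
def pts(D,u,v): return np.array([at_depth("scene",(a,b),D[b,a]) for a,b in zip(u.ravel(),v.ravel())])
for n,D in(("0",d0),("now",d)):
  print(n)
  for col in (246,250,254,258):
    v=np.arange(212,236,2);P=pts(D,np.full(len(v),col),v)
    print(col,[tuple(np.round(p*1000).astype(int)) for p in P])
```

```text
0
246 [(np.int64(289), np.int64(-42), np.int64(0)), (np.int64(296), np.int64(-45), np.int64(-1)), (np.int64(302), np.int64(-48), np.int64(-3)), (np.int64(523), np.int64(-114), np.int64(181)), (np.int64(528), np.int64(-117), np.int64(181)), (np.int64(536), np.int64(-120), np.int64(183)), (np.int64(540), np.int64(-122), np.int64(181)), (np.int64(546), np.int64(-124), np.int64(182)), (np.int64(544), np.int64(-124), np.int64(175)), (np.int64(360), np.int64(-71), np.int64(3)), (np.int64(366), np.int64(-73), np.int64(2)), (np.int64(373), np.int64(-76), np.int64(2))]
250 [(np.int64(297), np.int64(-34), np.int64(2)), (np.int64(305), np.int64(-37), np.int64(2)), (np.int64(518), np.int64(-104), np.int64(178)), (np.int64(523), np.int64(-107), np.int64(178)), (np.int64(530), np.int64(-109), np.int64(179)), (np.int64(536), np.int64(-112), np.int64(180)), (np.int64(542), np.int64(-114), np.int64(179)), (np.int64(547), np.int64(-116), np.int64(179)), (np.int64(546), np.int64(-117), np.int64(173)), (np.int64(362), np.int64(-61), np.int64(1)), (np.int64(368), np.int64(-64), np.int64(-1)), (np.int64(3
[... 2775 characters left out ...]
), np.int64(-109), np.int64(165)), (np.int64(549), np.int64(-111), np.int64(162)), (np.int64(383), np.int64(-59), np.int64(2))]
258 [(np.int64(619), np.int64(-121), np.int64(267)), (np.int64(617), np.int64(-121), np.int64(262)), (np.int64(617), np.int64(-121), np.int64(257)), (np.int64(328), np.int64(-24), np.int64(0)), (np.int64(547), np.int64(-99), np.int64(187)), (np.int64(548), np.int64(-100), np.int64(183)), (np.int64(538), np.int64(-97), np.int64(169)), (np.int64(543), np.int64(-99), np.int64(169)), (np.int64(547), np.int64(-101), np.int64(167)), (np.int64(550), np.int64(-102), np.int64(165)), (np.int64(551), np.int64(-103), np.int64(160)), (np.int64(383), np.int64(-49), np.int64(-2))]
```

>>> play_rows --fingers '[-1, -1, -1, -1, -1]' --slide '[[0, 0, 1.0], [0, 0, 2.0], [0, 0, 2.8], [0, 0, 3.4], [0, 0, 3.4]]' --twist '[[0, 0, 0], [0, 0, 0], [0, 0, 0], [0, 0, 0], [0, 0, 0]]'

```text
clock: 4.45
tool_pos: [0.5322, -0.1053, 0.1126]
eef_rot: [-0.0, 0.762, 0.648, 0.0]
contact_force: [-0.6, 2.6, 11.4]
width: 0.0004
```

```bash
cat > look.py <<'E'
from h import *
np.set_printoptions(precision=4,suppress=True)
_,d=r.read_camera("scene");s=r.read_state();print(s["clock"],s["tool_pos"],s["contact_force"])
U=np.array([.1616,.9869]);C=np.array([.5555,.036])
for n,z in dict(post_mid=.15,pin_head=.1).items():
    for e in r.pinpoint("scene",n)[:1]:
        p=at_z("scene",e["centre"],z);print(n,np.array(e["centre"]),p,"y",round(float((p[:2]-C)@U),4),round(e["confidence"],2))
# depth: post top along the bar line, pin head
v,u=np.mgrid[195:240,315:420]; m=r.camera_model("scene");f=240/np.tan(np.radians(m["fov_y"])/2)
P=np.stack([(u-m["cx"])/f*d[v,u],(v-m["cy"])/f*d[v,u],d[v,u]],-1).reshape(-1,3)
W=(P-np.array(m["t"]))@np.array(m["R"]); y=(W[:,:2]-C)@U; x=(W[:,:2]-C)@np.array([.9869,-.1616])
k=(W[:,2]>.14)&(W[:,2]<.175)&(abs(x)<.02)&(y>0); print("post y",y[k].min(),np.median(y[k]),y[k].max(),"n",k.sum(),"x",np.median(x[k]))
k=(abs(W[:,2]-.1)<.013)&(abs(x)<.015)&(y>.07)&(y<.125); print("pin/face ys",np.round(np.sort(y[k])[::6]*1000))
v,u=np.mgrid[210:245,244:262]
P=np.stack([(u-m["cx"])/f*d[v,u],(v-m["cy"])/f*d[v,u],d[v,u]],-1).reshape(-1,3);W=(P-np.array(m["t"]))@np.array(m["R"])
k=(W[:,0]>.515)&(W[:,0]<.545)&(W[:,2]>.1)&(W[:,1]>-.13)&(W[:,1]<-.09);print("pad z",np.median(W[k,2]) if k.any() else None)
E
python3 look.py
```

```text
4.5 [ 0.5321 -0.1053  0.1127] [-0.2075  3.494   7.0419]
post_mid [339.4 211.1] [0.5654 0.0764 0.15  ] y 0.0415 0.86
pin_head [356.  224.4] [0.5722 0.1167 0.1   ] y 0.0823 0.5
post y 0.03433942876081778 0.039222414896205135 0.048753035522866764 n 124 x 0.009646945077866804
pin/face ys [ 80.  80.  81.  82.  83.  85.  90.  95. 100. 105. 111. 116. 121. 122.
 122. 123. 124.]
pad z 0.13200478043257782
```

>>> play_rows --fingers '[-1, -1, -1, -1]' --slide '[[0, 0, -2.0], [0, 0, -4.0], [0, 0, -5.2], [0, 0, -5.2]]' --twist '[[0, 0, 0], [0, 0, 0], [0, 0, 0], [0, 0, 0]]'

```text
clock: 4.93
tool_pos: [0.5324, -0.1062, 0.1661]
eef_rot: [0.001, 0.762, 0.647, 0.001]
contact_force: [0.6, 0.5, 0.0]
width: 0.0004
```

>>> play_rows --fingers '[-1, -1, -1, -1, -1]' --slide '[[0, 0, 1.2], [0, 0, 2.4], [0, 0, 3.5], [0, 0, 4.5], [0, 0, 4.9]]' --twist '[[0, 0, 0], [0, 0, 0], [0, 0, 0], [0, 0, 0], [0, 0, 0]]'

```text
clock: 5.35
tool_pos: [0.5314, -0.1053, 0.114]
eef_rot: [-0.001, 0.762, 0.648, -0.0]
contact_force: [0.6, 2.6, 4.6]
width: 0.0007
```

```bash
python3 look.py
```

```text
5.4 [ 0.5311 -0.1054  0.1139] [1.7591 0.5643 1.7025]
post_mid [344.6 208.6] [0.5638 0.0904 0.15  ] y 0.055 0.62
pin_head [358.4 223.2] [0.5715 0.1235 0.1   ] y 0.0889 0.58
post y 0.04942391457054916 0.05411506145803042 0.06321479988976753 n 133 x 0.009696191036334446
pin/face ys [ 80.  81.  81.  83.  85.  88.  94. 100. 105. 110. 115. 121. 121. 122.
 123. 124.]
pad z 0.13340652161596414
```

>>> play_rows --fingers '[-1, -1, -1, -1, -1]' --slide '[[0, 0, -2.0], [0, 0, -4.0], [0, 0, -5.0], [0, 0, -5.0], [0, 0, -4.0]]' --twist '[[0, 0, 0], [0, 0, 0], [0, 0, 0], [0, 0, 0], [0, 0, 0]]'

```text
clock: 5.92
tool_pos: [0.5325, -0.1057, 0.1569]
eef_rot: [0.001, 0.762, 0.648, 0.001]
contact_force: [0.1, -1.5, 2.0]
width: 0.0008
```

>>> play_rows --fingers '[-1, -1, -1, -1, -1]' --slide '[[0, 0, 0.6], [0, 0, 1.2], [0, 0, 1.7], [0, 0, 2.2], [0, 0, 2.7]]' --twist '[[0, 0, 0], [0, 0, 0], [0, 0, 0], [0, 0, 0], [0, 0, 0]]'

```text
clock: 6.33
tool_pos: [0.5313, -0.106, 0.1278]
eef_rot: [-0.0, 0.762, 0.647, -0.0]
contact_force: [-0.7, -2.0, 8.3]
width: 0.0005
```

>>> play_rows --fingers '[-1, -1, -1, -1, -1]' --slide '[[0, 0, 0.4], [0, 0, 0.8], [0, 0, 1.1], [0, 0, 1.1], [0, 0, 1.1]]' --twist '[[0, 0, 0], [0, 0, 0], [0, 0, 0], [0, 0, 0], [0, 0, 0]]'

```text
clock: 6.75
tool_pos: [0.5315, -0.105, 0.1172]
eef_rot: [-0.001, 0.762, 0.648, 0.0]
contact_force: [0.7, 0.8, 5.2]
width: 0.0009
```

```bash
python3 look.py
```

```text
6.8 [ 0.5314 -0.1051  0.1172] [-0.3907  0.4108  4.6778]
post_mid [354.5 209.6] [0.5773 0.1068 0.15  ] y 0.0734 0.94
pin_head [286.4 299. ] [ 0.6843 -0.1109  0.1   ] y -0.1241 0.72
post y 0.06343838188736109 0.06850206230979486 0.07755568649286929 n 126 x 0.009721975051729795
pin/face ys [ 89.  96. 102. 107. 113. 117. 122. 122. 122. 123. 124.]
pad z 0.13703283402447944
```

Run:
```python
from h import *
np.set_printoptions(precision=4,suppress=True)
U=np.array([.1616,.9869]);X=np.array([.9869,-.1616]);C=np.array([.5555,.036])
for c in("scene","top"):
    d=np.load(c+"0.npy"); m=r.camera_model(c);f=240/np.tan(np.radians(m["fov_y"])/2)
    v,u=np.mgrid[0:480,0:640]
    P=np.stack([(u-m["cx"])/f*d,(v-m["cy"])/f*d,d],-1).reshape(-1,3)
    W=(P-np.array(m["t"]))@np.array(m["R"]); W[d.ravel()==0]=9
    x=(W[:,:2]-C)@X;y=(W[:,:2]-C)@U;z=W[:,2]
    k=(abs(z-.122)<.005)&(abs(x)<.05)&(y>-.12)&(y<.01);print(c,"housing top y",np.percentile(y[k],[1,5,50,95,99]),"x",np.percentile(x[k],[1,99]),k.sum())
    k=(z>.02)&(z<.2)&(abs(x)<.12)&(y>.25)&(y<.35)
    h,e=np.histogram(y[k],np.arange(.25,.35,.004));print("anvil zone",dict(zip(np.round(e*1000).astype(int).tolist(),h.tolist())),z[k].max())
    k=(z>.06)&(abs(x)<.15)&(y>.1)&(y<.35)&(z<.2)
    kk=k&(z>np.percentile(z[k],99)-.004);print("top-most z",np.median(z[kk]),"y",y[kk].min(),y[kk].max())
```

```text
scene housing top y [-0.0839 -0.082  -0.059  -0.023  -0.0139] x [-0.0212  0.0272] 419
anvil zone {250: 65, 254: 65, 258: 72, 262: 66, 266: 67, 270: 69, 274: 71, 278: 308, 282: 141, 286: 70, 290: 79, 294: 87, 298: 65, 302: 35, 306: 1, 310: 0, 314: 0, 318: 0, 322: 0, 326: 0, 330: 0, 334: 0, 338: 0, 342: 0} 0.13120579493282086
top-most z 0.12848093895301455 y 0.2787867213408946 0.30500181520727115
top housing top y [-0.0807 -0.0785 -0.0562 -0.0108 -0.003 ] x [-0.0247  0.0232] 160
anvil zone {250: 64, 254: 74, 258: 56, 262: 68, 266: 62, 270: 71, 274: 65, 278: 76, 282: 171, 286: 66, 290: 68, 294: 70, 298: 67, 302: 56, 306: 9, 310: 2, 314: 0, 318: 0, 322: 0, 326: 0, 330: 0, 334: 0, 338: 0, 342: 0} 0.13743786843057532
top-most z 0.13036893026046648 y 0.2816057680152107 0.30548033735291225
```

>>> play_rows --fingers '[-1, -1, -1, -1, -1]' --slide '[[0, 0, -2.0], [0, 0, -4.0], [0, 0, -4.7], [0, 0, -4.7], [0, 0, -3.7]]' --twist '[[0, 0, 0], [0, 0, 0], [0, 0, 0], [0, 0, 0], [0, 0, 0]]'

```text
clock: 7.32
tool_pos: [0.5324, -0.1056, 0.1553]
eef_rot: [0.001, 0.762, 0.648, 0.001]
contact_force: [1.1, -0.9, 1.6]
width: 0.0009
```

>>> play_rows --fingers '[-1, -1, -1, -1, -1]' --slide '[[0, 0, 0.5], [0, 0, 1.0], [0, 0, 1.5], [0, 0, 2.0], [0, 0, 2.4]]' --twist '[[0, 0, 0], [0, 0, 0], [0, 0, 0], [0, 0, 0], [0, 0, 0]]'

```text
clock: 7.73
tool_pos: [0.5316, -0.1067, 0.1293]
eef_rot: [0.0, 0.762, 0.647, -0.001]
contact_force: [0.3, -2.3, 7.3]
width: 0.0007
```

```bash
python3 look.py
```

```text
7.7833 [ 0.5315 -0.1067  0.1288] [ 1.5118 -3.5149  5.3508]
pin_head [363.5 220.5] [0.5695 0.1385 0.1   ] y 0.1034 0.55
post y 0.07348085833390201 0.07825887181263505 0.08753442329350974 n 127 x 0.010154138197056448
pin/face ys [ 71.  72.  73.  74.  75.  75. 100. 104. 111. 117. 121. 122. 122. 122.
 124.]
pad z 0.15044495799905536
```

>>> play_rows --fingers '[-1, -1, -1, -1, -1]' --slide '[[0, 0, 0.4], [0, 0, 0.8], [0, 0, 1.2], [0, 0, 1.3], [0, 0, 1.3]]' --twist '[[0, 0, 0], [0, 0, 0], [0, 0, 0], [0, 0, 0], [0, 0, 0]]'

```text
clock: 8.3
tool_pos: [0.5317, -0.1055, 0.1169]
eef_rot: [-0.0, 0.762, 0.648, -0.0]
contact_force: [0.9, -0.2, 5.6]
width: 0.0002
```

>>> play_rows --fingers '[-1, -1, -1, -1, -1]' --slide '[[0, 0, -2.0], [0, 0, -4.0], [0, 0, -4.8], [0, 0, -4.8], [0, 0, -3.8]]' --twist '[[0, 0, 0], [0, 0, 0], [0, 0, 0], [0, 0, 0], [0, 0, 0]]'

```text
clock: 8.72
tool_pos: [0.5323, -0.1055, 0.156]
eef_rot: [0.001, 0.762, 0.648, 0.001]
contact_force: [0.8, -0.2, 2.0]
width: 0.001
```

```bash
python3 look.py
```

```text
8.7667 [ 0.531  -0.1051  0.1533] [ 0.0352 -0.5201 -0.5307]
post_mid [361.7 208.3] [0.5813 0.1225 0.15  ] y 0.0895 0.68
post y 0.07929170162325097 0.0839884087354198 0.09339731384721997 n 132 x 0.010018569449948878
pin/face ys [ 70.  71.  73.  74.  76.  77.  78.  80.  80.  81.  81. 107. 113. 117.
 121. 122. 122. 123. 124.]
pad z 0.17755463074650524
```

>>> play_rows --fingers '[-1, -1, -1, -1, -1]' --slide '[[0, 0, 0.5], [0, 0, 1.0], [0, 0, 1.4], [0, 0, 1.7], [0, 0, 1.7]]' --twist '[[0, 0, 0], [0, 0, 0], [0, 0, 0], [0, 0, 0], [0, 0, 0]]'

```text
clock: 9.28
tool_pos: [0.5307, -0.1067, 0.1377]
eef_rot: [-0.0, 0.762, 0.647, -0.001]
contact_force: [-2.2, -2.5, 4.5]
width: 0.0002
```

```bash
python3 look.py
```

```text
9.3333 [ 0.5308 -0.1066  0.138 ] [-1.898  -1.6034  4.2798]
post_mid [361.8 206. ] [0.5749 0.127  0.15  ] y 0.0929 0.67
pin_head [143.8 284.3] [ 0.5139 -0.3335  0.1   ] y -0.3714 0.36
post y 0.0845033597696372 0.09009343133957341 0.09977176855235213 n 132 x 0.010513437220035034
pin/face ys [ 70.  71.  73.  74.  75.  77.  78.  80.  82.  83.  85.  86.  86.  87.
  87. 112. 119. 122. 122. 123. 123. 124.]
pad z 0.15968593979885784
```

>>> play_rows --fingers '[-1, -1, -1, -1, -1]' --slide '[[0, 0, 0.2], [0, 0, 0.4], [0, 0, 0.6], [0, 0, 0.6], [0, 0, 0.6]]' --twist '[[0, 0, 0], [0, 0, 0], [0, 0, 0], [0, 0, 0], [0, 0, 0]]'

```text
clock: 9.85
tool_pos: [0.5314, -0.106, 0.1327]
eef_rot: [0.0, 0.762, 0.647, -0.0]
contact_force: [-1.7, -2.6, 4.4]
width: 0.0004
```

```bash
python3 look.py
```

```text
9.9 [ 0.5314 -0.106   0.1327] [-3.0277 -1.8962  4.6893]
post_mid [365.8 202. ] [0.5677 0.1422 0.15  ] y 0.1068 0.94
pin_head [287.2 301.3] [ 0.6899 -0.112   0.1   ] y -0.1243 0.42
post y 0.08730591110805115 0.09225826558325775 0.1030142981423516 n 129 x 0.009832923136648693
pin/face ys [ 70.  71.  73.  74.  76.  77.  78.  79.  81.  83.  84.  86.  87.  88.
  89.  89.  89.  90. 115. 122. 122. 123. 123. 125.]
pad z 0.15481478333633605
```

>>> play_rows --fingers '[-1, -1, -1]' --slide '[[0, 0, 0.1], [0, 0, 0.2], [0, 0, 0.2]]' --twist '[[0, 0, 0], [0, 0, 0], [0, 0, 0]]'

```text
clock: 10.25
tool_pos: [0.5316, -0.1057, 0.1308]
eef_rot: [0.0, 0.762, 0.648, 0.0]
contact_force: [-1.8, -2.0, 7.0]
width: 0.0007
```

```bash
python3 look.py|egrep "^[0-9]|post y|pad"
```

```text
10.3 [ 0.5316 -0.1058  0.1308] [-2.4123 -2.3096  5.7785]
post y 0.08908083801319676 0.09316893302246192 0.10273422067081496 n 134 x 0.009884111105163329
pad z 0.15224336514617381
```

>>> play_rows --fingers '[-1, -1, -1]' --slide '[[0, 0, 0.1], [0, 0, 0.1], [0, 0, 0.1]]' --twist '[[0, 0, 0], [0, 0, 0], [0, 0, 0]]'

```text
clock: 10.65
tool_pos: [0.5316, -0.1057, 0.1299]
eef_rot: [0.0, 0.762, 0.648, 0.0]
contact_force: [-3.9, -1.7, 6.4]
width: 0.0006
```

```bash
python3 look.py|egrep "^[0-9]|post y"
```

```text
10.7 [ 0.5317 -0.1057  0.1299] [-3.4004 -2.4668  5.3252]
post y 0.0894001004484594 0.09350520223180511 0.10349742132894668 n 130 x 0.010101977160935742
```

>>> play_rows --fingers '[-1, -1, -1]' --slide '[[0, 0, 0.1], [0, 0, 0.1], [0, 0, 0.1]]' --twist '[[0, 0, 0], [0, 0, 0], [0, 0, 0]]'

```text
clock: 11.05
tool_pos: [0.5317, -0.1057, 0.1289]
eef_rot: [0.0, 0.762, 0.648, 0.0]
contact_force: [-3.6, -2.0, 5.7]
width: 0.0001
```

```bash
python3 look.py|egrep "^[0-9]|post y"
```

```text
11.1 [ 0.5316 -0.1057  0.1289] [-1.524  -2.7333  6.1988]
post y 0.08984491570504631 0.0944681821085107 0.1040573602796842 n 128 x 0.00998188715168885
```

>>> play_rows --fingers '[-1, -1, -1]' --slide '[[0, 0, 0.1], [0, 0, 0.1], [0, 0, 0.1]]' --twist '[[0, 0, 0], [0, 0, 0], [0, 0, 0]]'

```text
clock: 11.45
tool_pos: [0.5317, -0.1056, 0.1279]
eef_rot: [0.0, 0.762, 0.648, 0.0]
contact_force: [-2.5, -3.2, 5.1]
width: 0.0005
```

```bash
python3 look.py|egrep "^[0-9]|post y"
```

```text
11.5 [ 0.5317 -0.1057  0.1279] [-1.5201 -3.105   6.0042]
post y 0.09008593602723283 0.09425167822434559 0.10403898329213845 n 131 x 0.010062074675353111
```

>>> play_rows --fingers '[-1, -1, -1]' --slide '[[0, 0, 0.1], [0, 0, 0.1], [0, 0, 0.1]]' --twist '[[0, 0, 0], [0, 0, 0], [0, 0, 0]]'

```text
clock: 11.85
tool_pos: [0.5317, -0.1056, 0.1269]
eef_rot: [0.0, 0.762, 0.648, 0.0]
contact_force: [-2.7, -2.4, 6.6]
width: 0.0004
```

```bash
python3 look.py|egrep "^[0-9]|post y"
```

```text
11.9 [ 0.5316 -0.1056  0.1269] [-3.0206 -1.9295  5.4547]
post y 0.09090736743397265 0.09517370077965115 0.10440609468697629 n 130 x 0.009781538860097501
```

>>> play_rows --fingers '[-1, -1, -1]' --slide '[[0, 0, 0.1], [0, 0, 0.1], [0, 0, 0.1]]' --twist '[[0, 0, 0], [0, 0, 0], [0, 0, 0]]'

```text
clock: 12.25
tool_pos: [0.5317, -0.1055, 0.1259]
eef_rot: [0.0, 0.762, 0.648, 0.0]
contact_force: [-2.1, -1.3, 6.1]
width: 0.0006
```

```bash
python3 look.py|egrep "^[0-9]|post y"
```

```text
12.3 [ 0.5317 -0.1055  0.1259] [-2.5604 -2.9734  6.023 ]
post y 0.09129663861711614 0.0955598953589288 0.10483372767396819 n 133 x 0.010205025114227712
```

>>> play_rows --fingers '[-1, -1, -1]' --slide '[[0, 0, 0.1], [0, 0, 0.1], [0, 0, 0.1]]' --twist '[[0, 0, 0], [0, 0, 0], [0, 0, 0]]'

```text
clock: 12.65
tool_pos: [0.5317, -0.1054, 0.1249]
eef_rot: [-0.0, 0.762, 0.648, 0.0]
contact_force: [-2.8, -1.2, 6.3]
width: 0.0003
```

```bash
python3 look.py|egrep "^[0-9]|post y"
```

```text
12.7 [ 0.5317 -0.1054  0.1249] [-2.9192 -1.9742  6.3674]
post y 0.09155966741448421 0.09634799452336583 0.10616309325881364 n 131 x 0.009818004164970388
```

>>> play_rows --fingers '[-1, -1, -1]' --slide '[[0, 0, 0.1], [0, 0, 0.1], [0, 0, 0.1]]' --twist '[[0, 0, 0], [0, 0, 0], [0, 0, 0]]'

```text
clock: 13.05
tool_pos: [0.5318, -0.1054, 0.124]
eef_rot: [-0.0, 0.762, 0.648, 0.0]
contact_force: [-2.6, -2.1, 8.2]
width: 0.0005
```

```bash
python3 look.py|egrep "^[0-9]|post y"
```

```text
13.1 [ 0.5318 -0.1054  0.124 ] [-2.75   -1.5463  7.7971]
post y 0.09205281664333871 0.09653738267702092 0.10655902891363185 n 129 x 0.010130604961143467
```

>>> play_rows --fingers '[-1, -1, -1]' --slide '[[0, 0, 0.05], [0, 0, 0.05], [0, 0, 0.05]]' --twist '[[0, 0, 0], [0, 0, 0], [0, 0, 0]]'

```text
clock: 13.45
tool_pos: [0.5318, -0.1054, 0.1236]
eef_rot: [0.0, 0.762, 0.648, 0.0]
contact_force: [-3.9, -1.3, 8.9]
width: 0.0008
```

```bash
python3 look.py|egrep "^[0-9]|post y|ys"
python3 - <<'E'
from h import *
im,d=r.read_camera("scene")
cv2.imwrite("pics/s4.png",cv2.resize(im[180:260,300:420,::-1],(720,480),interpolation=cv2.INTER_CUBIC))
print(r.read_state()["contact_force"])
E
```

```text
13.5 [ 0.5318 -0.1054  0.1236] [-2.688  -0.9324  9.7504]
post y 0.09179672782760104 0.09645349715236501 0.10590252448217373 n 130 x 0.009959438684818989
pin/face ys [ 70.  72.  74.  75.  76.  78.  79.  80.  81.  83.  85.  86.  87.  89.
[-2.63656315 -1.04394952  9.66760924]
```

View pics/s4.png

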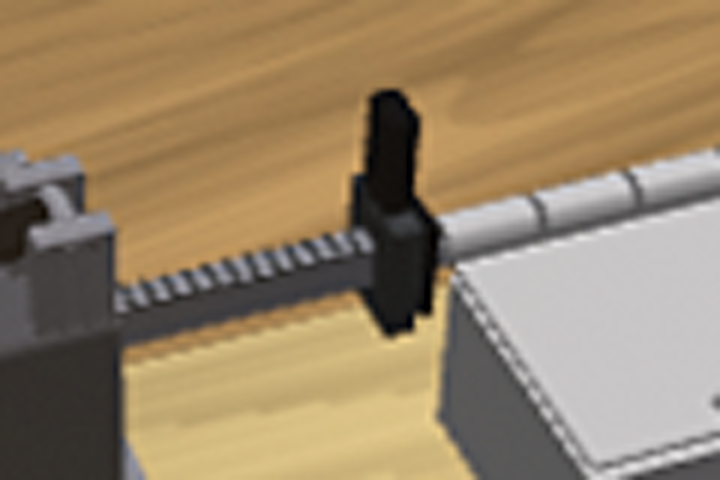

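>>> play_rows --fingers '[-1, -1, -1, -1, -1]' --slide '[[0, 0, -2.0], [0, 0, -5.0], [0, 0, -7.6], [0, 0, -7.6], [0, 0, -7.6]]' --twist '[[0, 0, 0], [0, 0, 0], [0, 0, 0], [0, 0, 0], [0, 0, 0]]'

```text
clock: 14.07
tool_pos: [0.5326, -0.1049, 0.2002]
eef_rot: [0.001, 0.762, 0.648, 0.001]
contact_force: [-0.8, 0.3, 0.2]
width: 0.0004
```

```bash
python3 look.py|egrep "^[0-9]|post y|pin"
python3 - <<'E'
from h import *
a=r.read_state()["tool_pos"];a=np.array(a);b=np.array([.475,.026,.2])
plan([(a+(b-a)*k/3,-9.3+90*k/3) for k in (1,2,3)])
for c in("scene","top"):
    if c=="top": r.read_camera(c)
    for e in r.pinpoint(c,"lever_pad")[:2]: print(c,e,at_z(c,e["centre"],.115))
E
```

```text
14.1167 [ 0.5318 -0.1047  0.1991] [ 0.3077  1.1801 -0.9184]
pin_head [370.1 281.1] [0.7258 0.0491 0.1   ] y 0.0405 0.38
post y 0.08729432809568388 0.09251509935748009 0.10139490342722164 n 128 x 0.009421433079288553
pin/face ys [ 70.  72.  73.  74.  75.  77.  79.  80.  82.  83.  85.  85.  88.  88.
slide [ 4.01 -2.55 -0.05] twist [-0.001 -0.001 -0.523]
slide [ 4.75 -0.21 -0.06] twist [ 0.     0.    -0.524]
slide [ 4.21  2.19 -0.06] twist [ 0.     0.    -0.524]
scene {'centre': [299.5, 208.3], 'confidence': 0.65} [0.47548517 0.02640916 0.115     ]
top {'centre': [317.8, 260.0], 'confidence': 0.62} [0.4769249  0.02666847 0.115     ]
top {'centre': [291.4, 203.9], 'confidence': 0.17} [0.63998209 0.09896399 0.115     ]
```

>>> play_rows --fingers '[-1, -1, -1, -1, -1]' --slide '[[0.8, -0.5, 0], [1.6, -1.0, 0], [2.4, -1.5, 0], [3.2, -2.0, 0], [4.0, -2.55, 0]]' --twist '[[0, 0, -0.105], [0, 0, -0.21], [0, 0, -0.314], [0, 0, -0.419], [0, 0, -0.523]]'

```text
clock: 14.78
tool_pos: [0.5125, -0.0617, 0.1986]
eef_rot: [-0.0, 0.567, 0.824, -0.0]
contact_force: [0.4, 0.0, 0.9]
width: 0.0004
```

>>> play_rows --fingers '[-1, -1, -1, -1, -1]' --slide '[[0.95, 0, 0], [1.9, -0.1, 0], [2.85, -0.1, 0], [3.8, -0.2, 0], [4.75, -0.2, 0]]' --twist '[[0, 0, -0.105], [0, 0, -0.21], [0, 0, -0.314], [0, 0, -0.419], [0, 0, -0.523]]'

```text
clock: 15.2
tool_pos: [0.4936, -0.018, 0.1986]
eef_rot: [-0.001, 0.334, 0.942, -0.0]
contact_force: [0.4, 0.7, 0.3]
width: 0.0006
```

>>> play_rows --fingers '[-1, -1, -1, -1, -1]' --slide '[[0.85, 0.45, 0], [1.7, 0.9, 0], [2.55, 1.3, 0], [3.4, 1.75, 0], [4.2, 2.2, 0]]' --twist '[[0, 0, -0.105], [0, 0, -0.21], [0, 0, -0.314], [0, 0, -0.419], [0, 0, -0.523]]'

```text
clock: 15.62
tool_pos: [0.4752, 0.0257, 0.1987]
eef_rot: [-0.001, 0.079, 0.997, -0.0]
contact_force: [-0.5, -0.1, -0.2]
width: 0.0005
```

>>> play_rows --fingers '[-1, -1, -1, -1]' --slide '[[0, 0, 0], [0, 0, 3.0], [0, 0, 6.0], [0, 0, 6.0]]' --twist '[[0, 0, 0], [0, 0, 0], [0, 0, 0], [0, 0, 0]]'

```text
clock: 15.95
tool_pos: [0.4735, 0.0246, 0.1354]
eef_rot: [-0.003, 0.083, 0.997, -0.001]
contact_force: [-1.0, 0.7, -0.7]
width: 0.0005
```

Run:
```python
from h import *
im,d=r.read_camera("scene")
cv2.imwrite("pics/s5.png",cv2.resize(im[130:290,220:420,::-1],(750,600),interpolation=cv2.INTER_CUBIC))
s=r.read_state();print(s["tool_pos"],s["contact_force"]); plan([((.476,.0265,.1),80.7)])
```

```text
[0.47410097 0.02456975 0.13734139] [ 0.12916012 -0.26460346  0.90109311]
slide [-0.17  0.23  3.73] twist [-0.002 -0.005 -0.005]
```

View pics/s5.png

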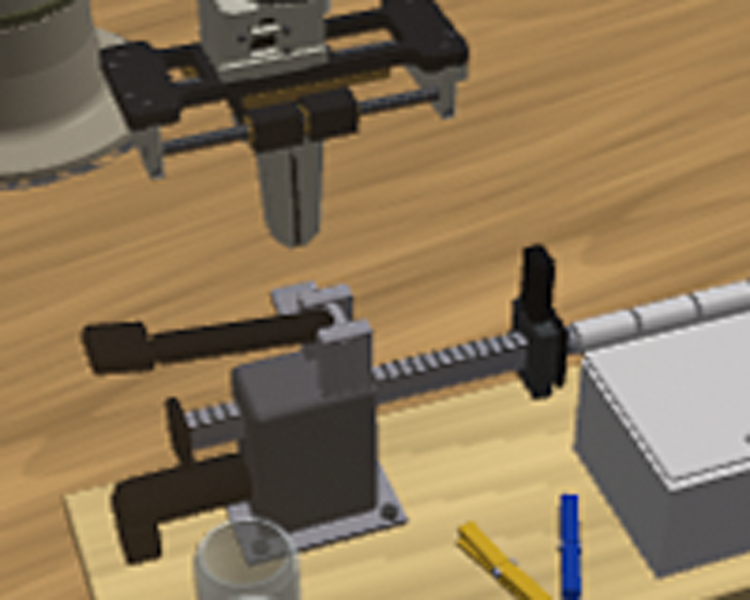

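>>> play_rows --fingers '[-1, -1, -1, -1, -1]' --slide '[[-0.1, 0.2, 2.0], [-0.1, 0.2, 3.8], [-0.1, 0.2, 4.6], [-0.1, 0.2, 5.4], [-0.1, 0.2, 5.4]]' --twist '[[0, 0, 0], [0, 0, 0], [0, 0, 0], [0, 0, 0], [0, 0, 0]]'

```text
clock: 16.42
tool_pos: [0.4769, 0.0269, 0.085]
eef_rot: [-0.0, 0.082, 0.997, -0.0]
contact_force: [0.3, 0.3, 0.2]
width: 0.0007
```

>>> play_rows --fingers '[-1, -1, -1]' --slide '[[0, 0, 0.4], [0, 0, 0.8], [0, 0, 0.8]]' --twist '[[0, 0, 0], [0, 0, 0], [0, 0, 0]]'

```text
clock: 16.67
tool_pos: [0.4773, 0.027, 0.0773]
eef_rot: [0.0, 0.082, 0.997, 0.0]
contact_force: [0.2, -0.2, 0.0]
width: 0.0002
```

Run:
```python
from h import *
im,d=r.read_camera("scene")
cv2.imwrite("pics/s6.png",cv2.resize(im[170:250,260:360,::-1],(750,600),interpolation=cv2.INTER_CUBIC))
for col in(296,298,300,302,304): print(col,[tuple(int(a) for a in np.round(at_depth("scene",(col,v),d[v,col])*1000)) for v in range(188,222,3)])
```

```text
296 [(511, 4, 203), (510, 4, 195), (486, 15, 167), (485, 15, 158), (485, 14, 150), (483, 15, 140), (485, 13, 134), (484, 14, 124), (484, 13, 116), (548, -17, 166), (554, -21, 164), (555, -21, 157)]
298 [(512, 8, 202), (512, 7, 195), (486, 19, 165), (488, 18, 159), (487, 18, 150), (487, 18, 142), (486, 18, 132), (486, 17, 124), (489, 16, 118), (548, -13, 164), (554, -16, 161), (557, -18, 157)]
300 [(511, 13, 200), (513, 12, 193), (483, 26, 161), (486, 24, 155), (487, 23, 147), (488, 23, 140), (488, 22, 132), (532, 0, 163), (540, -4, 163), (549, -9, 163), (557, -13, 163), (558, -13, 155)]
302 [(510, 18, 197), (511, 17, 190), (488, 28, 163), (487, 29, 154), (488, 28, 147), (488, 27, 138), (486, 28, 129), (536, 3, 165), (540, 0, 161), (550, -5, 162), (557, -8, 161), (558, -9, 154)]
304 [(511, 22, 196), (488, 34, 169), (488, 33, 161), (491, 31, 155), (491, 31, 147), (489, 32, 138), (489, 32, 129), (538, 7, 165), (541, 5, 160), (553, -2, 163), (561, -6, 162), (565, -8, 158)]
```

View pics/s6.png

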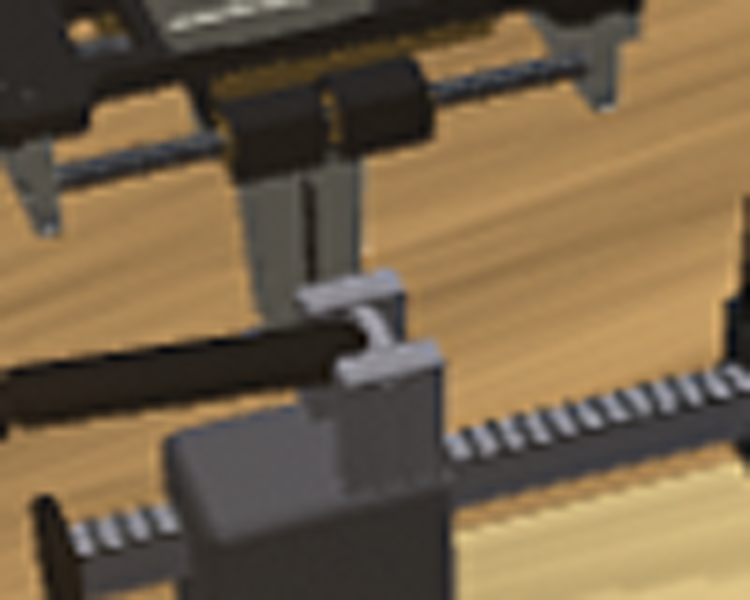

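>>> play_rows --fingers '[-1, -1, -1]' --slide '[[0, 0, 0.2], [0, 0, 0.4], [0, 0, 0.4]]' --twist '[[0, 0, 0], [0, 0, 0], [0, 0, 0]]'

```text
clock: 16.97
tool_pos: [0.4776, 0.0271, 0.0733]
eef_rot: [0.001, 0.082, 0.997, 0.0]
contact_force: [0.0, -1.0, 2.5]
width: 0.0001
```

>>> play_rows --fingers '[-1, -1, -1]' --slide '[[0, 0, 0.2], [0, 0, 0.4], [0, 0, 0.4]]' --twist '[[0, 0, 0], [0, 0, 0], [0, 0, 0]]'

```text
clock: 17.22
tool_pos: [0.478, 0.0271, 0.0712]
eef_rot: [0.001, 0.082, 0.997, 0.0]
contact_force: [-5.2, -1.2, 37.3]
width: 0.0006
```

Run:
```python
from h import *
m=r.camera_model("scene")
_,d=r.read_camera("top"); m=r.camera_model("top");f=240/np.tan(np.radians(m["fov_y"])/2)
im,_=r.read_camera("top")
cv2.imwrite("pics/t7.png",cv2.resize(im[200:290,260:380,::-1],(720,540),interpolation=cv2.INTER_CUBIC))
print(r.read_state()["tool_pos"],r.read_state()["contact_force"])
```

```text
[0.47803753 0.02707519 0.07119841] [-4.89223364 -0.92905208 36.21252343]
```

>>> play_rows --fingers '[-1, -1, -1, -1, -1]' --slide '[[0, 0, -2.0], [0, 0, -5.0], [0, 0, -9.0], [0, 0, -12.9], [0, 0, -12.9]]' --twist '[[0, 0, 0], [0, 0, 0], [0, 0, 0], [0, 0, 0], [0, 0, 0]]'

```text
clock: 17.73
tool_pos: [0.4799, 0.0274, 0.2041]
eef_rot: [0.004, 0.082, 0.997, 0.001]
contact_force: [1.7, 0.7, -0.6]
width: 0.0004
```

```bash
python3 look.py|egrep "^[0-9]|post"
python3 - <<'E'
from h import *
a=np.array(r.read_state()["tool_pos"]);b=np.array([.5705,.129,.2])
plan([(a+(b-a)*k/3,80.7-90*k/3) for k in (1,2,3)])
_,d=r.read_camera("scene")
for col in(290,294,298,300): print(col,[tuple(int(a) for a in np.round(at_depth("scene",(col,v),d[v,col])*1000)) for v in range(203,222,2)])
E
```

```text
17.7833 [0.4789 0.0274 0.2015] [ 0.3369  0.3289 -1.13  ]
post_mid [363.7 203.9] [0.5709 0.1345 0.15  ] y 0.0997 0.62
post y 0.08733205909543405 0.09236333600683244 0.1021396649695225 n 128 x 0.01023991847306912
slide [-2.53  3.86 -0.05] twist [0.001 0.001 0.522]
slide [-0.27  4.6  -0.06] twist [0.    0.    0.524]
slide [ 2.07  4.12 -0.06] twist [0.    0.    0.524]
290 [(315, 76, 1), (324, 71, 2), (332, 68, 2), (340, 64, 2), (345, 61, 0), (355, 56, 3), (542, -28, 167), (548, -31, 166), (554, -34, 166), (554, -34, 162)]
294 [(320, 86, 0), (326, 82, -1), (337, 77, 2), (342, 74, -1), (352, 69, 1), (362, 64, 4), (545, -21, 166), (552, -24, 166), (555, -26, 164), (555, -26, 159)]
298 [(328, 94, 3), (331, 92, -1), (340, 87, 0), (347, 84, -1), (355, 79, 0), (364, 75, 1), (548, -13, 164), (554, -16, 165), (556, -17, 161), (557, -18, 157)]
300 [(329, 99, 1), (335, 96, -1), (345, 91, 2), (535, -1, 166), (536, -2, 162), (543, -6, 163), (550, -9, 164), (554, -11, 162), (556, -12, 159), (557, -13, 155)]
```

>>> play_rows --fingers '[-0.8, -0.5, -0.2, 0.1, 0.2]' --slide '[[-0.5, 0.75, 0], [-1.0, 1.5, 0], [-1.5, 2.3, 0], [-2.0, 3.1, 0], [-2.5, 3.85, 0]]' --twist '[[0, 0, 0.105], [0, 0, 0.21], [0, 0, 0.314], [0, 0, 0.419], [0, 0, 0.523]]'

```text
clock: 18.35
tool_pos: [0.5073, 0.0612, 0.1964]
eef_rot: [-0.001, 0.339, 0.941, -0.001]
contact_force: [-0.4, 0.4, 0.0]
width: 0.0287
```

>>> play_rows --fingers '[0.2, 0.2, 0.2, 0.2, 0.2]' --slide '[[-0.1, 0.9, 0], [-0.1, 1.8, 0], [-0.2, 2.8, 0], [-0.2, 3.7, 0], [-0.3, 4.6, 0]]' --twist '[[0, 0, 0.105], [0, 0, 0.21], [0, 0, 0.314], [0, 0, 0.419], [0, 0, 0.523]]'

```text
clock: 18.77
tool_pos: [0.5387, 0.0949, 0.1962]
eef_rot: [-0.001, 0.571, 0.821, -0.002]
contact_force: [-0.3, 0.0, 0.1]
width: 0.0555
```

>>> play_rows --fingers '[0.2, 0.2, 0.2, 0.2, 0.2]' --slide '[[0.4, 0.8, 0], [0.8, 1.6, 0], [1.2, 2.5, 0], [1.6, 3.3, 0], [2.1, 4.1, 0]]' --twist '[[0, 0, 0.105], [0, 0, 0.21], [0, 0, 0.314], [0, 0, 0.419], [0, 0, 0.523]]'

```text
clock: 19.18
tool_pos: [0.5698, 0.1287, 0.1961]
eef_rot: [-0.0, 0.764, 0.646, -0.002]
contact_force: [0.6, 0.4, -0.5]
width: 0.0557
```

>>> play_rows --fingers '[0.2, 0.2, 0.2]' --slide '[[0, 0, 0], [0, 0, 2.0], [0, 0, 2.0]]' --twist '[[0, 0, 0], [0, 0, 0], [0, 0, 0]]'

```text
clock: 19.43
tool_pos: [0.568, 0.1284, 0.1747]
eef_rot: [-0.001, 0.761, 0.649, -0.003]
contact_force: [-0.5, -0.5, 0.7]
width: 0.0557
```

Run:
```python
from h import *
im,d=r.read_camera("scene")
cv2.imwrite("pics/s8.png",cv2.resize(im[140:260,290:440,::-1],(750,600),interpolation=cv2.INTER_CUBIC))
s=r.read_state();print(s["tool_pos"],s["width"],s["contact_force"]); plan([((.5705,.129,.115),-9.3)])
```

```text
[0.56842931 0.12818315 0.17595568] 0.05561429590985674 [-0.18511714  0.6043965   0.26467968]
slide [0.13 0.22 6.09] twist [-0.004  0.003  0.003]
```

View pics/s8.png

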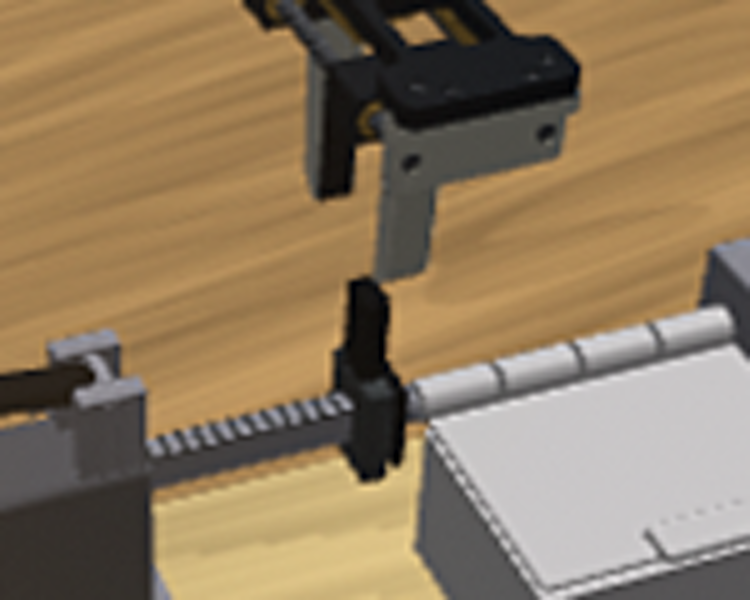

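>>> play_rows --fingers '[0.2, 0.2, 0.2, 0.2, 0.2]' --slide '[[0.1, 0.2, 1.5], [0.1, 0.2, 3.0], [0.1, 0.2, 4.5], [0.1, 0.2, 5.6], [0.1, 0.2, 5.6]]' --twist '[[0, 0, 0], [0, 0, 0], [0, 0, 0], [0, 0, 0], [0, 0, 0]]'

```text
clock: 19.9
tool_pos: [0.5712, 0.1289, 0.1205]
eef_rot: [-0.001, 0.762, 0.648, -0.002]
contact_force: [-0.0, 0.2, -0.7]
width: 0.056
```

>>> play_rows --fingers '[-1, -1, -1, -1, -1]' --slide '[[0, 0, 0], [0, 0, 0], [0, 0, 0], [0, 0, 0], [0, 0, 0]]' --twist '[[0, 0, 0], [0, 0, 0], [0, 0, 0], [0, 0, 0], [0, 0, 0]]'

```text
clock: 20.32
tool_pos: [0.5728, 0.1296, 0.1229]
eef_rot: [0.0, 0.762, 0.648, 0.001]
contact_force: [-0.9, -0.2, 0.0]
width: 0.0269
```

Run:
```python
from h import *
s=r.read_state();p=np.array(s["tool_pos"]);print(p,s["width"],s["contact_force"])
plan([(p-np.array([.1616,.9869,0])*.0844,-9.3)])
```

```text
[0.57281179 0.12960522 0.12287062] 0.02691516254419437 [-0.93555556 -0.19709193  0.03575153]
slide [-8.44 -0.   -0.  ] twist [ 0.001 -0.001  0.001]
```

>>> play_rows --fingers '[-1, -1, -1]' --slide '[[0, 0, 0], [0, 0, 0], [0, 0, 0]]' --twist '[[0, 0, 0], [0, 0, 0], [0, 0, 0]]'

```text
clock: 20.57
tool_pos: [0.5721, 0.1297, 0.1227]
eef_rot: [-0.0, 0.762, 0.648, 0.0]
contact_force: [-2.4, 0.0, 5.4]
width: 0.022
```

>>> play_rows --fingers '[-1, -1, -1, -1, -1]' --slide '[[-0.8, 0, 0], [-1.6, 0, 0], [-2.4, 0, 0], [-3.2, 0, 0], [-4.0, 0, 0]]' --twist '[[0, 0, 0], [0, 0, 0], [0, 0, 0], [0, 0, 0], [0, 0, 0]]'

```text
clock: 20.98
tool_pos: [0.5653, 0.0905, 0.1227]
eef_rot: [-0.001, 0.762, 0.648, 0.0]
contact_force: [-4.5, 2.2, 5.7]
width: 0.0217
```

```bash
python3 look.py|egrep "^[0-9]|post"
```

```text
21.0333 [0.5649 0.0884 0.1227] [-3.6032  0.4143  4.007 ]
post_mid [345.  206.6] [0.5585 0.0947 0.15  ] y 0.0584 0.58
post y 0.04493668363330844 0.04836783240402267 0.05520833976068333 n 92 x -0.00799038392053157
```

Gripped at 22 mm and sliding with low force; continue towards home.

>>> play_rows --fingers '[-1, -1, -1, -1, -1]' --slide '[[-0.8, 0, 0], [-1.6, 0, 0], [-2.4, 0, 0], [-3.2, 0, 0], [-3.8, 0, 0]]' --twist '[[0, 0, 0], [0, 0, 0], [0, 0, 0], [0, 0, 0], [0, 0, 0]]'

```text
clock: 21.55
tool_pos: [0.5587, 0.0528, 0.1226]
eef_rot: [-0.001, 0.762, 0.648, -0.0]
contact_force: [-6.1, 3.4, 9.9]
width: 0.022
```

>>> play_rows --fingers '[-1, -1, -1]' --slide '[[-0.1, 0, 0], [-0.2, 0, 0], [-0.2, 0, 0]]' --twist '[[0, 0, 0], [0, 0, 0], [0, 0, 0]]'

```text
clock: 21.8
tool_pos: [0.5584, 0.0508, 0.1226]
eef_rot: [-0.001, 0.762, 0.647, -0.0]
contact_force: [-6.2, 1.3, 9.8]
width: 0.0217
```

>>> play_rows --fingers '[-1, -1, -1]' --slide '[[-0.1, 0, 0], [-0.1, 0, 0], [-0.1, 0, 0]]' --twist '[[0, 0, 0], [0, 0, 0], [0, 0, 0]]'

```text
clock: 22.05
tool_pos: [0.5583, 0.0501, 0.1226]
eef_rot: [-0.001, 0.762, 0.648, -0.0]
contact_force: [-5.6, 1.0, 9.4]
width: 0.0216
```

>>> play_rows --fingers '[-1, -1, -1]' --slide '[[-0.1, 0, 0], [-0.1, 0, 0], [-0.1, 0, 0]]' --twist '[[0, 0, 0], [0, 0, 0], [0, 0, 0]]'

```text
clock: 22.3
tool_pos: [0.5581, 0.0493, 0.1226]
eef_rot: [-0.001, 0.762, 0.648, -0.0]
contact_force: [-5.9, 1.2, 10.4]
width: 0.0218
```

>>> play_rows --fingers '[-1, -1, -1]' --slide '[[-0.1, 0, 0], [-0.1, 0, 0], [-0.1, 0, 0]]' --twist '[[0, 0, 0], [0, 0, 0], [0, 0, 0]]'

```text
clock: 22.55
tool_pos: [0.558, 0.0485, 0.1226]
eef_rot: [-0.001, 0.762, 0.648, -0.0]
contact_force: [-5.7, 2.7, 9.1]
width: 0.0217
```

>>> play_rows --fingers '[-1, -1, -1]' --slide '[[-0.1, 0, 0], [-0.1, 0, 0], [-0.1, 0, 0]]' --twist '[[0, 0, 0], [0, 0, 0], [0, 0, 0]]'

```text
clock: 22.8
tool_pos: [0.558, 0.0485, 0.1226]
eef_rot: [-0.001, 0.762, 0.648, 0.0]
contact_force: [-6.2, 5.4, 8.8]
width: 0.0225
```

>>> play_rows --fingers '[-1, -1, -1]' --slide '[[-0.1, 0, 0], [-0.1, 0, 0], [-0.1, 0, 0]]' --twist '[[0, 0, 0], [0, 0, 0], [0, 0, 0]]'

```text
clock: 23.05
tool_pos: [0.558, 0.0485, 0.1226]
eef_rot: [-0.002, 0.761, 0.648, 0.0]
contact_force: [-5.0, 7.7, 9.2]
width: 0.0218
```

>>> play_rows --fingers '[0.0, 0.2, 0.2, 0.2, 0.2]' --slide '[[0.1, 0, 0], [0.1, 0, 0], [0.1, 0, 0], [0.1, 0, 0], [0.1, 0, 0]]' --twist '[[0, 0, 0], [0, 0, 0], [0, 0, 0], [0, 0, 0], [0, 0, 0]]'

```text
clock: 23.47
tool_pos: [0.5591, 0.0462, 0.1222]
eef_rot: [0.0, 0.762, 0.647, -0.0]
contact_force: [-0.1, 0.4, 0.2]
width: 0.0505
```

>>> play_rows --fingers '[0.2, 0.2, 0.2, 0.2, 0.2]' --slide '[[0, 0, -1.0], [0, 0, -3.0], [0, 0, -6.5], [0, 0, -10.0], [0, 0, -13.0]]' --twist '[[0, 0, 0], [0, 0, 0], [0, 0, 0], [0, 0, 0], [0, 0, 0]]'

```text
clock: 23.88
tool_pos: [0.559, 0.0459, 0.2549]
eef_rot: [0.0, 0.762, 0.647, 0.0]
contact_force: [1.0, -0.8, 0.2]
width: 0.0561
```

>>> play_rows --fingers '[0.2, 0.2, 0.2]' --slide '[[0, 0, 0], [0, 0, 0], [0, 0, 0]]' --twist '[[0, 0, 0], [0, 0, 0], [0, 0, 0]]'

```text
clock: 24.13
tool_pos: [0.5586, 0.0466, 0.2523]
eef_rot: [-0.0, 0.762, 0.648, 0.0]
contact_force: [0.3, 0.3, -0.5]
width: 0.0557
```

```bash
python3 look.py
python3 - <<'E'
from h import *
im,d=r.read_camera("scene")
cv2.imwrite("pics/s9.png",cv2.resize(im[160:320,225:425,::-1],(750,600),interpolation=cv2.INTER_CUBIC))
E
```

```text
24.1833 [0.5583 0.0466 0.2516] [ 0.64   -0.172   0.4202]
post_mid [328.  211.4] [0.5541 0.055  0.15  ] y 0.0186 0.81
pin_head [371.  220.3] [0.5774 0.1534 0.1   ] y 0.1194 0.52
post y 0.005862902980671659 0.009966960297263279 0.019371627537541902 n 126 x 0.00982900548037871
pin/face ys [113. 114. 115. 115. 117. 118. 121. 122. 123. 125.]
pad z 0.17851616537875103
```

View pics/s9.png

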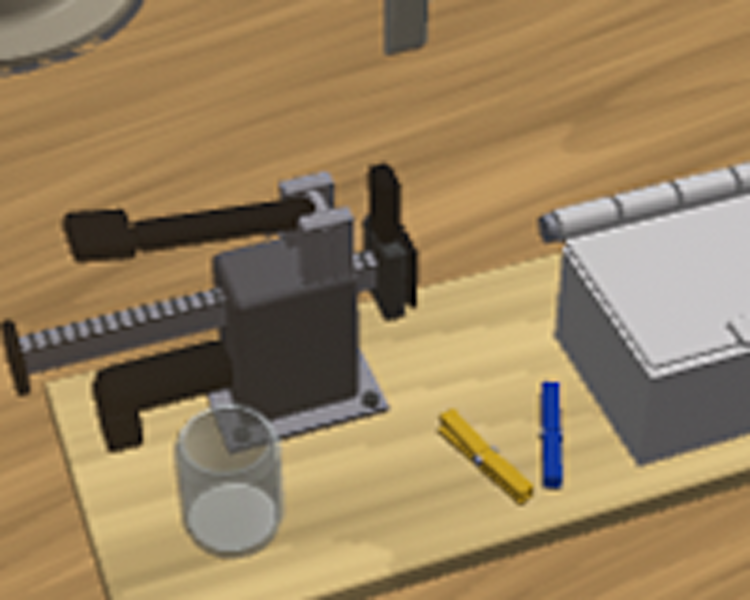

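```bash
python3 -c "
from plant import r
r.close_job()"
```

```text
the job is handed in; nothing more can be done
```

The pin is home, the release lever is down and the jaw is back against the housing. I handed the job in at about 24 s of the 62 s allowed.

**What I did:**
- **Pin:** I pumped the trigger five strokes, the last one in steps of 1 mm or less. I stopped when the pad force rose from about 6 N to 9.7 N, which I took as the pin seating.
- **Lever:** I pressed it until it stopped hard.
- **Jaw:** I gripped the post at 22 mm and slid the jaw back until it stopped moving and the force rose. Then I let go and lifted clear.

**Last checks:**
- **Jaw:** the depth picture puts the post about 10 mm along the clamp's y, which is home.
- **Pin:** the head sits flush against the first hinge knuckle. Depth put it at about 111 to 113 mm, against 111 mm when fully home.
- **Bystanders:** the jar and the two pegs on the board look unmoved. I did not check the two bench pegs, the dish or the brush again.
- **Robot:** it stands clear with no contact force.

**What disagreed or was off:**
- **Fingertip height:** by the depth pictures the fingertips sat about 30 mm higher than the stated tool position. I worked from contact heights and depth instead.
- **Lever force:** at its stop the force reached about 37 N, more than needed and close to the 40 N limit. I saw no sign of harm.
- **Lever position:** I confirmed it only by that stop and by the pad no longer showing at its upper height. The pad itself was hidden from view.
- **Jaw slip:** the jaw fell back about 4 mm onto a ratchet tooth when I let the trigger up. The pin stayed home.

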